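Walk the panel-presence switches of a conveyor by hand

ROBOT

A 6-joint arm with a two-finger parallel gripper is mounted at the origin on the work surface. World frame = base frame: x ahead of the robot, y to its left, z up, the work surface at z = 0. Lengths are in m, angles in degrees, forces in N, time in s.
With the tool pointing down it reaches from about 0.4 to 0.825 m from the base axis. Payload 7 kg.
Tool frame: the origin (TCP) lies between the finger pads; the fingertips stand 19 mm ahead of it and the grasp point (between the pads) is the TCP; x points along the fingers, y is the direction in which the jaws open and shut, and the axes are right-handed (so a half turn about x gives the same grasp; the last joint's range is limited). The gripper opens to 88 mm and grips with 3 to 60 N. Pads are 19 mm wide; open, the fingers measure 130 mm over their backs; the gripper's body (78 mm by 193 mm) begins 47 mm behind the grasp point.
Start: joints at [-56.431, 20.546, 0.682, 0, -70.136, -16.507], TCP at [0.198, -0.645, 0.246] pointing down, gripper open.
Joint ranges: [-176.03, 176.03], [-82.01, 121.73], [-58.28, 71.71], [-173.87, 95.51], [-174.79, -0.11], [-173.66, 173.66]. Speed limits (degrees/s): [136.94, 136.94, 172.46, 180, 180, 180].

INTERFACE

Orientations are given as [roll, pitch, yaw] about the fixed x, y, z axes, in that order (R = Rz(yaw) Ry(pitch) Rx(roll)).
In Python, from plant import * gives the robot as it stands.
- The arm moves only by the tool step_arm, never from a script. Its argument "steps" is a list of rows, each a list of 2 entries, a list of its own where there are three numbers: the shift along the tool's x, y, z in units of 0.02 m (1.0 is 0.02 m), then the turn about the tool's x in units of 6 degrees (1.0 is 6 degrees). A call has 1 to 20 rows; each row shifts and turns the commanded pose from where the row before left it, along the tool's axes as they then stand; what a row does not reach is not made up. A row lasts 1/12 s, in which the tool goes at most 41.7 mm and 7.16 degrees, less where a joint would pass 70% of its speed; a pose out of reach is approached as far as the arm can. A call with a number of a shift or a turn outside -1 to 1 is refused whole. A call with a gripper value outside its range is refused whole. "fingers" is the closure, from 0 (fully open) to 1 (shut), set as the call begins (left out, the last holds). The fingers move at their own pace and stop on an object; "grip_force" is the grip in N (left out, the last holds). Time passes only in rows, so rows that do not move let the fingers close. It gives the time, the measured TCP pose, the force and the opening at its end, in the units of the state.
- get_state(): the state, without advancing time (a new reading comes with each control period).
- capture(name): name is "scene" or "top"; returns the picture (384x512x3 uint8, blue, green, red); there is no depth.
- camera_model(name): a dict with "intrinsics" (3x3 intrinsics, pixels), "dist_coeffs" ([k1, k2, p1, p2, k3] as OpenCV has them; the pictures are not rectified), "rvec" (rotation vector, rad) and "tvec" (3), from world to camera coordinates, as OpenCV has them. Camera axes: x right, y down, z forward; pixel columns grow to the right and rows downward; lengths in m; the calibration is good to about 2 mm. A picture is of the moment at which its call begins. camera_model takes no time and is no camera call.
- close_job(): hands the job in, once; it reports no verdict.
The state is a dict: "time_s": time; "joints": joint angles; "qd": joint speeds; "joint_torque": joint torques, N m; "tcp_pos": TCP position; "eef_rot": TCP orientation; "contact_force": force on the tool from outside, world axes, zero at the start; "moment": the same for the moment, N m; "gripper_width": finger opening in m.
Only numpy, scipy, OpenCV 4.12 (cv2) and the standard library are available. Lean on these libraries where they do the work, as an engineer would, in place of code of your own. Each camera call takes 0.05 s, during which the arm holds its last target.

TASK

Before the shift, prove the five panel-presence switches of the little conveyor: run a fingertip along the row of orange rollers from the infeed end (yellow noses) to the outfeed end, pushing each roller lever down until its switch trips and letting it spring back before the next one goes down. Keep a light touch on the conveyor and its levers, and leave the LED panel, gauge, jar and screwdriver where they are. At the end all five levers are up again.

Things in the scene. Friction and masses are not known exactly. Their poses are not given: they have to be found in the camera images.
- conveyor: Fixed benchtop conveyor: two aluminium rails 530 mm long, 20 mm wide, centred at own x = -30 (near) and +130 mm, black belts on top 80 mm above the table. Origin on the table under the middle of the row of five black switches, which runs along own x = 0, open on both sides. Own y runs along the rails to the infeed end (on the robot's left, yellow noses 8 mm above the belts at y 171 to 205 mm), z up.
- roller1_top (a point): Top of the orange roller of switch 1 (the infeed end), counted from the infeed end. Roller 12 mm in diameter, 9 mm wide, turning freely; neighbours stand 62 mm apart along the rails. At rest its top is 89 mm above the table, 9 mm above the belts; it goes down with its lever.
- lever1 (a joint): Lever 1, rad: 0 = up (rest), 0.10 = trips (roller 3.5 mm down), 0.25 = stop (9 mm down). Steel arm, hinge 36 mm to the infeed side of the roller and 22 mm below its top, rising to the roller; spring 0.5 to 2 N at the roller returns it. A fingertip sliding from infeed to outfeed, its end 4 to 8 mm below the resting roller tops, runs up the arm and over the roller.
- roller2_top (a point): Top of the orange roller of switch 2, counted from the infeed end. Roller 12 mm in diameter, 9 mm wide, turning freely; neighbours stand 62 mm apart along the rails. At rest its top is 89 mm above the table, 9 mm above the belts; it goes down with its lever.
- lever2 (a joint): Lever 2, rad: 0 = up (rest), 0.10 = trips (roller 3.5 mm down), 0.25 = stop (9 mm down). Steel arm, hinge 36 mm to the infeed side of the roller and 22 mm below its top, rising to the roller; spring 0.5 to 2 N at the roller returns it. A fingertip sliding from infeed to outfeed, its end 4 to 8 mm below the resting roller tops, runs up the arm and over the roller.
- roller3_top (a point): Top of the orange roller of switch 3, counted from the infeed end. Roller 12 mm in diameter, 9 mm wide, turning freely; neighbours stand 62 mm apart along the rails. At rest its top is 89 mm above the table, 9 mm above the belts; it goes down with its lever.
- lever3 (a joint): Lever 3, rad: 0 = up (rest), 0.10 = trips (roller 3.5 mm down), 0.25 = stop (9 mm down). Steel arm, hinge 36 mm to the infeed side of the roller and 22 mm below its top, rising to the roller; spring 0.5 to 2 N at the roller returns it. A fingertip sliding from infeed to outfeed, its end 4 to 8 mm below the resting roller tops, runs up the arm and over the roller.
- roller4_top (a point): Top of the orange roller of switch 4, counted from the infeed end. Roller 12 mm in diameter, 9 mm wide, turning freely; neighbours stand 62 mm apart along the rails. At rest its top is 89 mm above the table, 9 mm above the belts; it goes down with its lever.
- lever4 (a joint): Lever 4, rad: 0 = up (rest), 0.10 = trips (roller 3.5 mm down), 0.25 = stop (9 mm down). Steel arm, hinge 36 mm to the infeed side of the roller and 22 mm below its top, rising to the roller; spring 0.5 to 2 N at the roller returns it. A fingertip sliding from infeed to outfeed, its end 4 to 8 mm below the resting roller tops, runs up the arm and over the roller.
- roller5_top (a point): Top of the orange roller of switch 5 (the outfeed end), counted from the infeed end. Roller 12 mm in diameter, 9 mm wide, turning freely; neighbours stand 62 mm apart along the rails. At rest its top is 89 mm above the table, 9 mm above the belts; it goes down with its lever.
- lever5 (a joint): Lever 5, rad: 0 = up (rest), 0.10 = trips (roller 3.5 mm down), 0.25 = stop (9 mm down). Steel arm, hinge 36 mm to the infeed side of the roller and 22 mm below its top, rising to the roller; spring 0.5 to 2 N at the roller returns it. A fingertip sliding from infeed to outfeed, its end 4 to 8 mm below the resting roller tops, runs up the arm and over the roller.
- panel: Loose white LED panel, 168 x 100 x 3 mm, 130 g, lying across both belts at the outfeed end; origin at the centre of its underside. Its near edge is about 70 mm past roller 5.
- gauge: Loose aluminium setting gauge, upright cylinder 36 mm diameter, 78 mm high with a green button on top, standing on the table on the robot's side of the conveyor; origin under its centre.
- jar: Loose small jar, 48 mm diameter, 65 mm high, standing on the table on the robot's side of the conveyor; origin under its centre.
- screwdriver: Loose screwdriver, 170 mm long, lying on the table beyond the conveyor; origin under its middle.

How it is judged (in metres and radians):
On the way, in this order (a step that is already met when the one before it is completed fails the run):
1. roller lever 1 is pushed down past its trip point while the other four are not (value of joint lever1 above 0.1 rad and value of joint each of lever2, lever3, lever4, lever5 below 0.1 rad), for 0.05 s.
2. roller lever 2 is pushed down past its trip point while the other four are not (value of joint lever2 above 0.1 rad and value of joint each of lever1, lever3, lever4, lever5 below 0.1 rad), for 0.05 s.
3. roller lever 3 is pushed down past its trip point while the other four are not (value of joint lever3 above 0.1 rad and value of joint each of lever1, lever2, lever4, lever5 below 0.1 rad), for 0.05 s.
4. roller lever 4 is pushed down past its trip point while the other four are not (value of joint lever4 above 0.1 rad and value of joint each of lever1, lever2, lever3, lever5 below 0.1 rad), for 0.05 s.
5. roller lever 5 is pushed down past its trip point while the other four are not (value of joint lever5 above 0.1 rad and value of joint each of lever1, lever2, lever3, lever4 below 0.1 rad), for 0.05 s.
At the end, for the whole second after the job is handed in: Levers 1 to 5 were each pushed past 0.10 rad in that order, one at a time; now all five are back up (under 0.03 rad); panel, gauge, jar and screwdriver are at rest within 10 mm of where they started, gauge and jar upright (value of joint each of lever1, lever2, lever3, lever4, lever5 below 0.03 rad and distance of each of panel, gauge, jar, screwdriver from where it was at the start of the episode below 0.01 m and linear speed of each of panel, gauge, jar, screwdriver below 0.02 m/s and angle between each of gauge, jar's own z axis and vertical below 0.1 rad); the robot touches nothing.
It fails at once if two levers are down past their trip points at once (value of joint each of lever1, lever2 above 0.1 rad or value of joint each of lever1, lever3 above 0.1 rad or value of joint each of lever1, lever4 above 0.1 rad or value of joint each of lever1, lever5 above 0.1 rad or value of joint each of lever2, lever3 above 0.1 rad or value of joint each of lever2, lever4 above 0.1 rad or value of joint each of lever2, lever5 above 0.1 rad or value of joint each of lever3, lever4 above 0.1 rad or value of joint each of lever3, lever5 above 0.1 rad or value of joint each of lever4, lever5 above 0.1 rad).
It fails at once if the fingers or arm press or knock the conveyor or its levers with more than 20 N (contact force between any of the fingers, the arm and conveyor above 20 N).
It fails at once if the panel, gauge, jar or screwdriver is shifted or lifted by more than 15 mm (distance of any of panel, gauge, jar, screwdriver from where it was at the start of the episode above 0.015 m).
It also fails if it takes over 45 s, if anything falls off the work surface, if the arm or the gripper's body presses on something with over 40 N, if the wrist force passes 120 N, or if a joint passes its speed limit or range.

## Working session

There is one attempt and no reset: what is moved stays moved. The work goes in short steps, Python scripts to look and compute and a tool call to move; the robot and the scene stay as the last step left them, time stands still between calls to the robot, and variables do not carry over. Pictures are saved under pics/ and viewed, and the job is handed in when it is done.

Besides the shell and the picture viewer there is one more tool, called after ">>>" as name(argument=value, ...) on one line, values as JSON. step_arm: Moves the arm, as the interface text tells. Its arguments: {"type":"object","properties":{"steps":{"type":"array","items":{"type":"array"}},"fingers":{"type":"number"},"grip_force":{"type":"number"}},"required":["steps"]}

```bash
mkdir -p pics; ls
python3 - <<'E'
from plant import *
import cv2
for n in("scene","top"):
    cv2.imwrite(f"pics/{n}0.png",capture(n)); print(camera_model(n))
print(get_state())
E
```

```text
pics
{'intrinsics': array([[425.82613305,   0.        , 253.69821215],
       [  0.        , 425.82613305, 192.14503804],
       [  0.        ,   0.        ,   1.        ]]), 'dist_coeffs': array([-0.05744998,  0.        ,  0.        ,  0.        ,  0.        ]), 'rvec': array([ 1.38311828,  2.35713043, -0.75561309]), 'tvec': array([ 0.3148748 , -0.37106186,  1.19513335])}
{'intrinsics': array([[434.47349944,   0.        , 257.55923247],
       [  0.        , 434.47349944, 184.99382123],
       [  0.        ,   0.        ,   1.        ]]), 'dist_coeffs': array([-0.09790479,  0.        ,  0.        ,  0.        ,  0.        ]), 'rvec': array([ 2.19036761, -2.18331069,  0.1330493 ]), 'tvec': array([-0.01943732,  0.57622795,  0.93617579])}
{'time_s': 0.1, 'joints': array([-5.64302285e+01,  2.05876599e+01,  6.38346132e-01, -1.61353774e-02,
       -7.01358333e+01, -1.65054153e+01]), 'qd': array([ 0.03132453, -0.110483  ,  0.12376417,  0.13744232, -0.01921516,
       -0.08384387]), 'joint_torque': array([-4.62553908e-04, -5.84164524e+01,  2.93752223e+01,  7.01558635e+00,
        1.01852103e-02, -6.86214162e-05]), 'tcp_pos': array([ 0.19790521, -0.64490605,  0.24471254]), 'eef_rot': array([ 96.40538748,  89.9135119 , 113.46424967]), 'contact_force': array([-0.11047737, -0.91250233, -0.18519126]), 'moment': array([ 0.01100202,  0.01578117, -0.02138127]), 'gripper_width': 0.08762121834747455}
```

View pics/scene0.png

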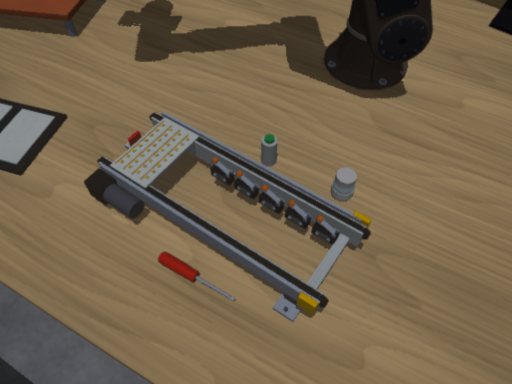

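View pics/top0.png

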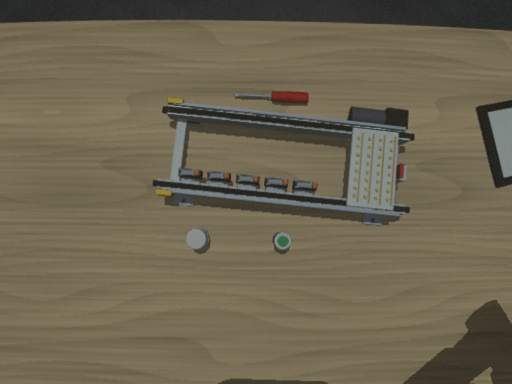

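```bash
cat > h.py <<'E'
import cv2,numpy as np
from scipy.spatial.transform import Rotation as Ro
def ray(cm,uv):
    K=cm["intrinsics"];d=cm["dist_coeffs"];R=cv2.Rodrigues(cm["rvec"])[0];t=cm["tvec"]
    p=cv2.undistortPoints(np.array([[uv]],float),K,d)[0,0]
    return -R.T@t, R.T@np.array([p[0],p[1],1])
def onz(cm,uv,z):
    o,d=ray(cm,uv); return o+d*(z-o[2])/d[2]
def blobs(im,lo,hi,amin=3):
    m=cv2.inRange(cv2.cvtColor(im,cv2.COLOR_BGR2HSV),lo,hi)
    n,l,s,c=cv2.connectedComponentsWithStats(m)
    return [(c[i],s[i,4]) for i in range(1,n) if s[i,4]>=amin]
def toolR(s): return Ro.from_euler('xyz',s["eef_rot"],degrees=True).as_matrix()
E
python3 - <<'E'
from plant import *
from h import *
for n in("scene","top"):
    im=cv2.imread(f"pics/{n}0.png");cm=camera_model(n)
    for nm,lo,hi,z in(("or",(6,140,90),(17,255,255),.086),("yel",(20,150,90),(32,255,255),.088),("green",(45,80,40),(85,255,255),.08)):
        for c,a in blobs(im,lo,hi):
            print(n,nm,c.round(1),a,onz(cm,c,z).round(4))
s=get_state();print(toolR(s).round(3))
E
```

```text
scene or [39.7  5.6] 905 [ 0.322  -0.9029  0.086 ]
scene or [130.5 135.5] 4 [ 0.6022 -0.3285  0.086 ]
scene or [214.8 159.6] 21 [ 0.571  -0.1324  0.086 ]
scene or [239.  172.9] 20 [ 0.5767 -0.0712  0.086 ]
scene or [264.4 187.2] 24 [ 0.5833 -0.0099  0.086 ]
scene or [291.3 202.2] 25 [0.5894 0.0519 0.086 ]
scene or [319.6 218. ] 26 [0.5957 0.1138 0.086 ]
scene or [161.  253.2] 5 [ 0.7993 -0.1009  0.086 ]
scene or [158.  258.5] 4 [ 0.8103 -0.0993  0.086 ]
scene yel [153.7 144.7] 3 [ 0.6004 -0.2666  0.088 ]
scene yel [127.7 155.7] 3 [ 0.6512 -0.2958  0.088 ]
scene yel [164.7 159.7] 3 [ 0.6226 -0.2216  0.088 ]
scene yel [135.7 160.7] 3 [ 0.6538 -0.2726  0.088 ]
scene yel [158.7 165.3] 3 [ 0.6407 -0.2234  0.088 ]
scene yel [138.3 171.3] 3 [ 0.6733 -0.2502  0.088 ]
scene yel [146.7 176.7] 3 [ 0.6759 -0.227   0.088 ]
scene yel [362.5 217.3] 106 [0.5566 0.1836 0.088 ]
scene yel [307.6 299.8] 151 [0.7516 0.1622 0.088 ]
scene green [269.1 138. ] 71 [ 0.4589 -0.0656  0.08  ]
top or [302.5  92. ] 4 [ 0.7713 -0.1119  0.086 ]
top or [196.5 172.5] 16 [0.5963 0.1114 0.086 ]
top or [226.1 175.4] 19 [0.5905 0.0496 0.086 ]
top or [255.5 178.5] 16 [ 0.5843 -0.0116  0.086 ]
top or [285.  181.7] 18 [ 0.578  -0.0732  0.086 ]
top or [314.1 185. ] 17 [ 0.5713 -0.1342  0.086 ]
top yel [174.4 100.2] 65 [0.7504 0.1609 0.088 ]
top yel [163.  192.1] 81 [0.5549 0.18   0.088 ]
top green [282.7 240.6] 79 [ 0.4554 -0.0685  0.08  ]
[[-0.001 -0.293  0.956]
 [ 0.001  0.956  0.293]
 [-1.     0.002 -0.   ]]
```

>>> step_arm(steps=[[[0,0,0],-1],[[0,0,0],-1],[[0,0,0],-1],[[0,0,0],-1],[[0,0,0],-1],[[0,0,0],-1],[[0,0,0],-1],[[0,0,0],-1],[[0,0,0],-1],[[0,0,0],-1],[[0,0,0],-1],[[0,0,0],-0.2],[[0,0,0],0]], fingers=1, grip_force=10)

```text
time_s: 1.18
tcp_pos: [0.198, -0.6451, 0.2452]
eef_rot: [30.8, 90.0, 115.0]
contact_force: [0.1, -0.7, -1.1]
gripper_width: 0.0066
```

>>> step_arm(steps=[[[0,-1,0.5],0],[[0,-1,0.5],0],[[0,-1,0.5],0],[[0,-1,0.5],0],[[0,-1,0.5],0],[[0,-1,0.5],0],[[0,-1,0.5],0],[[0,-1,0.5],0],[[0,-1,1],0],[[0,-1,1],0],[[0,-1,1],0],[[0,-1,1],0],[[0,-1,1],0],[[0,-1,1],0],[[0,-1,1],0],[[0,-1,1],0],[[0,-0.4,1],0],[[0,0,1],0],[[0,0,1],0],[[0,0,1],0]])

```text
time_s: 2.85
tcp_pos: [0.5566, -0.3585, 0.245]
eef_rot: [73.2, 90.0, 157.3]
contact_force: [-0.6, 0.5, 0.7]
gripper_width: 0.0005
```

>>> step_arm(steps=[[[0,0,1],0],[[0,0,1],0],[[0,0,1],0],[[0,0,1],0],[[0,0,1],0],[[0,0,1],0],[[0,0,1],0],[[0,0,1],0],[[0,0,1],0],[[0,0,1],0],[[0,0,1],0],[[0,0,1],0],[[0,0,1],0],[[0,0,1],0],[[0,0,1],0],[[0,0,1],0],[[0,0,1],0],[[0,0,1],0],[[0,0,1],0],[[0,0,1],0]])

```text
time_s: 4.52
tcp_pos: [0.5963, 0.0393, 0.2455]
eef_rot: [81.9, 90.0, 165.9]
contact_force: [0.5, -0.5, -1.5]
gripper_width: 0.0001
```

>>> step_arm(steps=[[[0,0,1],0],[[0,0,0.3],0],[[0,0,0],0],[[0,0,0],0],[[0,0,0],0]])

```text
time_s: 4.93
tcp_pos: [0.5988, 0.0635, 0.2455]
eef_rot: [130.5, 90.0, -145.3]
contact_force: [0.7, -0.9, 0.4]
gripper_width: 0.0007
```

>>> step_arm(steps=[[[0,0,1],0],[[0,0,1],0],[[0,0,1],0],[[0,0,1],0],[[0,0,0],0],[[1,0,0],0],[[1,0,0],0],[[1,0,0],0],[[1,0,0],0],[[0.5,0,0],0],[[0,0,0],0],[[0,0,0],0],[[0,0,0],0]])

```text
time_s: 6.02
tcp_pos: [0.6078, 0.1437, 0.1569]
eef_rot: [-67.9, 89.9, 16.3]
contact_force: [0.1, 1.9, -0.4]
gripper_width: 0.0006
```

Run:
```python
from plant import *
from h import *
a=capture("scene");b=capture("top")
cv2.imwrite("pics/s1.png",np.vstack([cv2.resize(a[90:330,130:430],(750,600),interpolation=2)]));cv2.imwrite("pics/t1.png",cv2.resize(b[60:260,130:430],(780,520),interpolation=2))
s=get_state();print(s["tcp_pos"],toolR(s).round(4),s["contact_force"])
```

```text
[0.60777258 0.14395687 0.15707023] [[ 0.0022 -0.995   0.1001]
 [ 0.001   0.1001  0.995 ]
 [-1.     -0.0021  0.0012]] [ 0.36543006 -0.29555807  0.48127417]
```

View pics/s1.png

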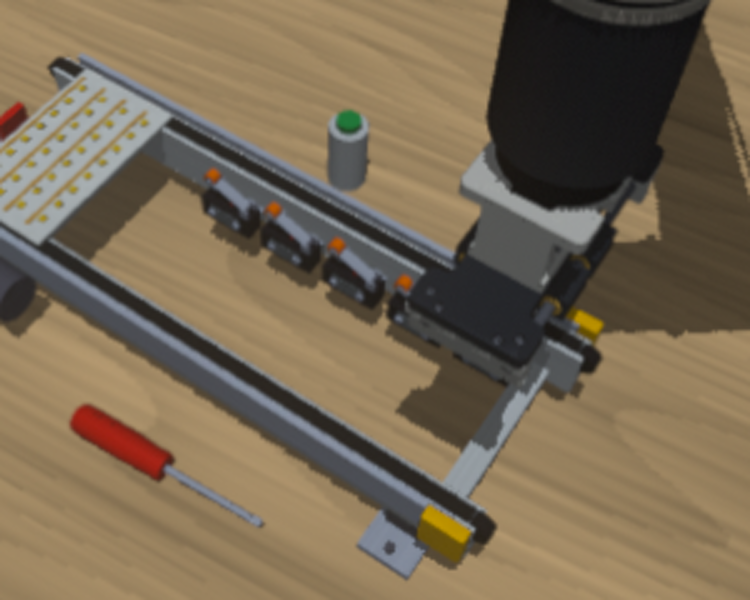

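View pics/t1.png

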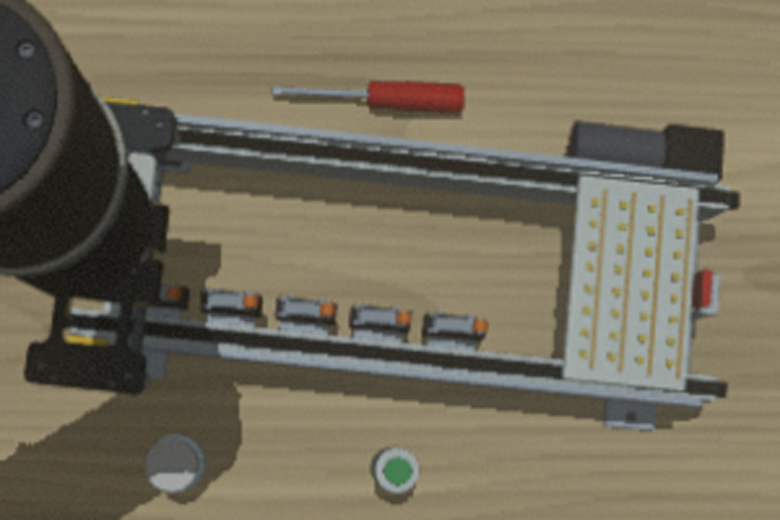

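>>> step_arm(steps=[[[0.5,0,0],0],[[0.5,0,0],0],[[0.5,0,0],0],[[0.5,0,0],0],[[0.25,0,0],0],[[0.25,0,0],0],[[0.1,0,0],0],[[0.1,0,0],0],[[0,0,0],0],[[0,0,0],0],[[0,0,0],0]])

```text
time_s: 7.03
tcp_pos: [0.6072, 0.1439, 0.102]
eef_rot: [-58.6, 90.0, 25.6]
contact_force: [-0.0, -0.7, 0.2]
gripper_width: 0.0004
```

>>> step_arm(steps=[[[0,0,-0.2],0],[[0,0,-0.2],0],[[0,0,-0.2],0],[[0,0,-0.2],0],[[0,0,-0.2],0],[[0,0,-0.2],0],[[0,0,-0.2],0],[[0,0,-0.2],0],[[0,0,0],0],[[0,0,0],0]])

```text
time_s: 7.87
tcp_pos: [0.6039, 0.1116, 0.1017]
eef_rot: [-100.6, 90.0, -16.3]
contact_force: [-0.1, -0.1, 1.6]
gripper_width: 0.0005
```

Run:
```python
from plant import *
from h import *
a=capture("scene");b=capture("top")
cv2.imwrite("pics/s2.png",np.vstack([cv2.resize(a[130:250,190:340],(750,600),interpolation=2)]));cv2.imwrite("pics/t2.png",cv2.resize(b[140:220,150:330],(792,352),interpolation=2))
s=get_state();print(s["tcp_pos"],s["contact_force"])
```

```text
[0.6038593  0.11194889 0.10163553] [ 1.06617018 -0.87127841  1.56776276]
```

View pics/s2.png

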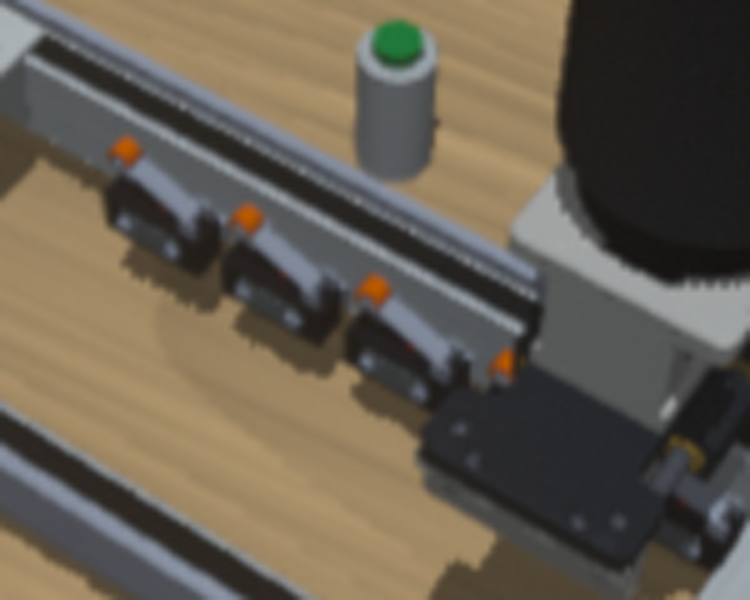

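View pics/t2.png

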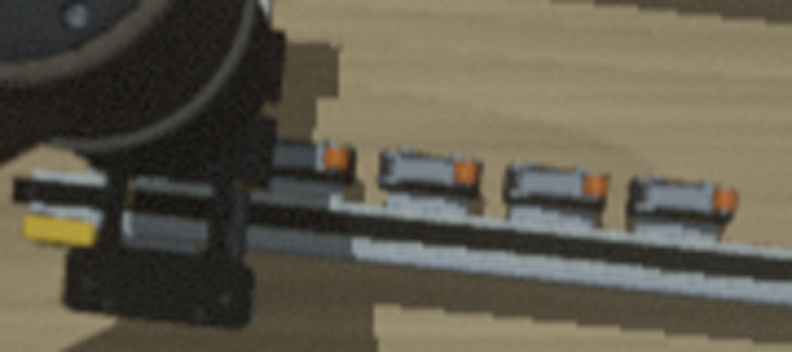

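>>> step_arm(steps=[[[0,0,-0.2],0],[[0,0,-0.2],0],[[0,0,-0.2],0],[[0,0,-0.2],0],[[0,0,-0.2],0],[[0,0,-0.2],0],[[0,0,-0.2],0],[[0,0,-0.2],0],[[0,0,0],0]])

```text
time_s: 8.72
tcp_pos: [0.6003, 0.0793, 0.1015]
eef_rot: [112.3, 90.0, -163.5]
contact_force: [-0.2, 0.2, -0.5]
gripper_width: 0.0006
```

>>> step_arm(steps=[[[0,0,-0.2],0],[[0,0,-0.2],0],[[0,0,-0.2],0],[[0,0,-0.2],0],[[0,0,-0.2],0],[[0,0,-0.2],0],[[0,0,-0.2],0],[[0,0,-0.1],0],[[0,0,0],0],[[0,0,0],0]])

```text
time_s: 9.55
tcp_pos: [0.5976, 0.05, 0.1017]
eef_rot: [-100.1, 90.0, -15.9]
contact_force: [-0.2, 0.3, 2.1]
gripper_width: 0.0005
```

>>> step_arm(steps=[[[0,0,-0.2],0],[[0,0,-0.2],0],[[0,0,-0.2],0],[[0,0,-0.2],0],[[0,0,-0.2],0],[[0,0,-0.2],0],[[0,0,-0.2],0],[[0,0,-0.2],0],[[0,0,0],0]])

```text
time_s: 10.3
tcp_pos: [0.5941, 0.0177, 0.1015]
eef_rot: [109.8, 90.0, -166.0]
contact_force: [0.2, 0.2, -0.2]
gripper_width: 0.0007
```

>>> step_arm(steps=[[[0,0,-0.2],0],[[0,0,-0.2],0],[[0,0,-0.2],0],[[0,0,-0.2],0],[[0,0,-0.2],0],[[0,0,-0.2],0],[[0,0,-0.2],0],[[0,0,-0.2],0],[[0,0,0],0],[[0,0,0],0]])

```text
time_s: 11.13
tcp_pos: [0.5912, -0.0137, 0.1017]
eef_rot: [-108.9, 90.0, -24.7]
contact_force: [0.4, 0.5, 1.0]
gripper_width: 0.0004
```

Run:
```python
from plant import *
from h import *
a=capture("scene");b=capture("top")
cv2.imwrite("pics/s3.png",np.vstack([cv2.resize(a[130:250,190:340],(750,600),interpolation=2)]))
s=get_state();print(s["tcp_pos"],s["contact_force"])
for n,im in(("scene",a),("top",b)):
    for c,k in blobs(im,(6,140,90),(17,255,255),8): print(n,c.round(1),k)
```

```text
[ 0.59126653 -0.01342584  0.10163135] [-0.4542877  -0.5722123   1.91481983]
scene [39.7  5.9] 949
scene [214.8 159.6] 21
scene [291.3 202.2] 25
scene [319.4 218.1] 27
top [285.  181.8] 21
top [313.9 184.9] 16
```

View pics/s3.png

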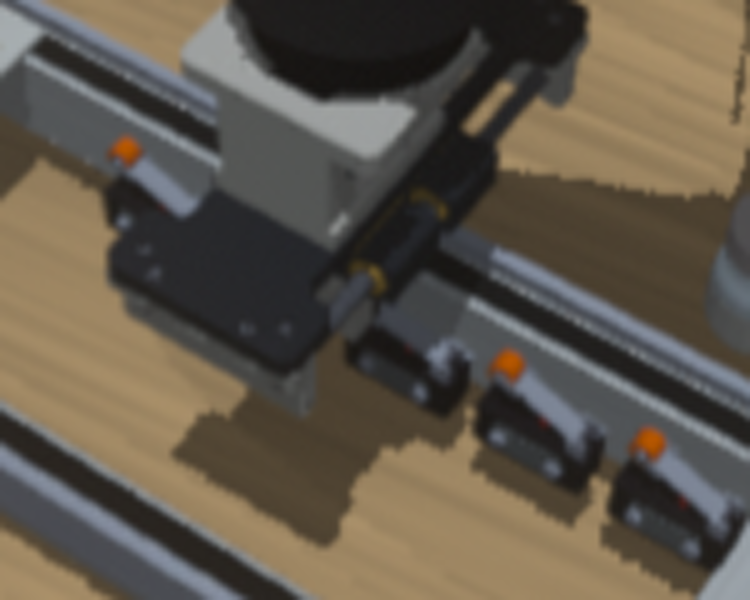

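Rollers 1 (650,445) and 2 (508,365) are back at their resting pixels, lever 3 is visibly down under the finger. Continuing.

>>> step_arm(steps=[[[0,0,-0.2],0],[[0,0,-0.2],0],[[0,0,-0.2],0],[[0,0,-0.2],0],[[0,0,-0.2],0],[[0,0,-0.2],0],[[0,0,-0.2],0],[[0,0,-0.2],0],[[0,0,0],0]])

```text
time_s: 11.98
tcp_pos: [0.5878, -0.046, 0.1015]
eef_rot: [104.3, 90.0, -171.5]
contact_force: [0.3, 0.7, -1.1]
gripper_width: 0.0005
```

>>> step_arm(steps=[[[0,0,-0.2],0],[[0,0,-0.2],0],[[0,0,-0.2],0],[[0,0,-0.2],0],[[0,0,-0.2],0],[[0,0,-0.2],0],[[0,0,-0.2],0],[[0,0,0],0],[[0,0,0],0]])

```text
time_s: 12.73
tcp_pos: [0.5852, -0.0734, 0.1017]
eef_rot: [-102.8, 90.0, -18.6]
contact_force: [0.4, -1.2, 1.2]
gripper_width: 0.0002
```

>>> step_arm(steps=[[[0,0,-0.2],0],[[0,0,-0.2],0],[[0,0,-0.2],0],[[0,0,-0.2],0],[[0,0,-0.2],0],[[0,0,-0.2],0],[[0,0,-0.2],0],[[0,0,-0.2],0],[[0,0,0],0]])

```text
time_s: 13.48
tcp_pos: [0.5818, -0.1057, 0.1015]
eef_rot: [108.2, 90.0, -167.5]
contact_force: [-0.3, 0.1, 0.3]
gripper_width: 0.0006
```

>>> step_arm(steps=[[[0,0,-0.2],0],[[0,0,-0.2],0],[[0,0,-0.2],0],[[0,0,-0.2],0],[[0,0,-0.2],0],[[0,0,-0.2],0],[[0,0,-0.2],0],[[0,0,0],0],[[0,0,0],0]])

```text
time_s: 14.23
tcp_pos: [0.5792, -0.1332, 0.1017]
eef_rot: [-108.4, 90.0, -24.1]
contact_force: [0.6, -0.5, 1.1]
gripper_width: 0.0006
```

>>> step_arm(steps=[[[0,0,-0.2],0],[[0,0,-0.2],0],[[0,0,-0.2],0],[[0,0,-0.2],0],[[0,0,-0.2],0],[[0,0,-0.2],0],[[0,0,-0.2],0],[[0,0,-0.1],0],[[0,0,0],0],[[-0.3,0,0],0],[[-1,0,0],0],[[-1,0,0],0],[[-1,0,0],0],[[-1,0,0],0],[[-1,0,0],0],[[-1,0,0],0],[[-1,0,0],0],[[-1,0,0],0],[[0,0,0],0]])

```text
time_s: 15.82
tcp_pos: [0.578, -0.1629, 0.2728]
eef_rot: [-94.2, 89.6, -9.9]
contact_force: [0.3, -0.9, 1.2]
gripper_width: 0.0005
```

>>> step_arm(steps=[[[0,1,-1],0],[[0,1,-1],0],[[0,0.5,-1],0],[[0,0,-1],0],[[0,0,-1],0],[[0,0,-1],0],[[0,0,-1],0],[[0,0,-1],0],[[0,0,-1],0],[[0,0,-1],0],[[0,0,-1],0],[[0,0,-1],0],[[0,0,0],0],[[0,0,0],0],[[0,0,0],0]])

```text
time_s: 17.07
tcp_pos: [0.5023, -0.396, 0.2675]
eef_rot: [37.1, 90.0, 121.3]
contact_force: [0.0, 0.7, 0.0]
gripper_width: 0.0005
```

Run:
```python
from plant import *
from h import *
a=capture("scene");b=capture("top")
cv2.imwrite("pics/s4.png",a);cv2.imwrite("pics/t4.png",b)
s=get_state();print(s["time_s"],s["tcp_pos"],s["contact_force"])
for n,im in(("scene",a),("top",b)):
    for nm,lo,hi in(("or",(6,140,90),(17,255,255)),("green",(45,80,40),(85,255,255))):
        for c,k in blobs(im,lo,hi,8): print(n,nm,c.round(1),k)
```

```text
17.1667 [ 0.50257842 -0.39565593  0.2677519 ] [-0.29154379 -0.00878635 -0.65744373]
scene or [26.9  5.2] 583
scene or [214.8 159.5] 22
scene or [239.  172.9] 20
scene or [264.4 187.2] 24
scene or [291.3 202.2] 25
scene or [319.4 218.1] 27
scene green [269.1 137.9] 73
top or [196.5 172.5] 16
top or [226.  175.5] 20
top or [255.5 178.5] 16
top or [285.  181.7] 20
top or [314.1 185. ] 17
top green [282.7 240.6] 79
```

View pics/s4.png

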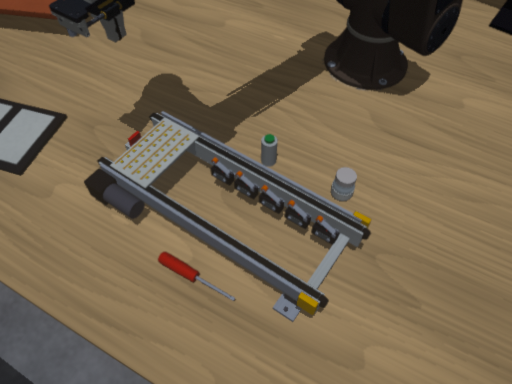

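View pics/t4.png

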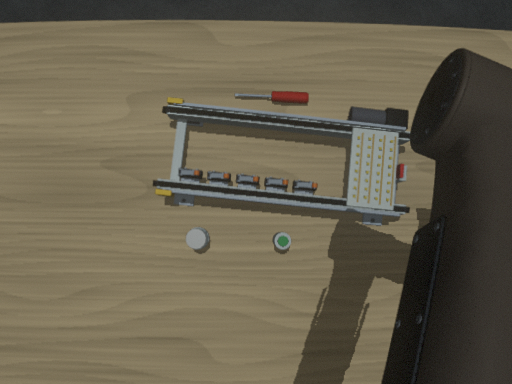

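All five rollers are within 0.2 px of their starting pixels (scene view 214.8,159.5 to 319.4,218.1). The panel, gauge, jar and screwdriver look unmoved, and the arm is clear.

```bash
python3 -c "
from plant import *
print(close_job())"
```

```text
the job is handed in; nothing more can be done
None
```

I ran the closed fingertip along the row from infeed to outfeed, about 6.5 mm below the resting roller tops, pausing over each roller and in the gap after it. I then lifted clear and handed the job in at about 17 s of the 45 s allowed; no verdict was reported.

- **Force:** readings taken at the pauses were 1–2 N upward over each roller and about 0 N in the gaps between rollers. The force was not logged while sliding, so a short peak would not show.
- **Trips:** lever 3 was seen down in a picture with levers 1 and 2 already back up. The trips of levers 1, 2, 4 and 5 I infer from fingertip depth and force, because the gripper hid rollers 1 and 2 when they were pressed and I took no picture at 4 and 5.
- **End state:** all five rollers were within 0.2 px of their starting pixels in both views. The gauge's green button matched too, and the panel, jar and screwdriver looked unmoved by eye. The arm was clear of everything.

No check failed or disagreed.

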